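Touch off the cup block, then seat the pin in its locating well

TASK

Locate the aluminium cup block before it is loaded: take the steel pin from its stand and, with the side of its shank, gently touch and hold for about half a second first the block's long front face near the small-well end, then the same face near the other end, then the middle of the short end beside the small well. From these touches work out where the small well really is, press the pin lightly but fully home in it for about half a second, let go and leave it standing there. Never push hard on the block, keep the gripper itself off it, and leave the jar, bowl and cup alone.

Things in the scene. Friction and masses are not known exactly. Their poses are not given: they have to be found in the camera images.
- deck: grey rigid base plate of 130 x 210 x 14 mm (x, y, z), fixed on the bench, with the aluminium cup block on it; origin at the centre of its underside, z up, x across the plate (the block's long front face looks to -x, the side towards the robot), y along it towards the small well's end
- block_nominal (a point): nominal centre of the block's top, 59 mm above the bench, axes as the deck's. The block is 80 x 140 x 45 mm (x, y, z), underside 14 mm above the bench. It was screwed down by hand, really up to 6 mm off this in x and in y and turned up to 0.07 rad, which no reading shows. It does not move unless pushed with more than 25 N, which is too much
- well_nominal (a point): nominal mouth of the small well: (0, +48, 59) mm in the deck's frame; the real one is up to 12 mm away, exactly 48 mm from the real block's centre along the block's y. It is round, 13.5 mm wide, 35 mm deep (floor 24 mm above the bench), mouth chamfered 2 mm. Two larger wells for cups, 39.5 mm wide and as deep, lie at y = 0 and -45 mm of the block
- pin_grip (a point): centre of the touch-off pin's square steel grip, 18 x 18 mm and 50 mm tall (25 mm above and below this point), sides along the pin's x and y; z along the pin, up as it stands. Below the grip is a round shank 12 mm in diameter and 55 mm long with a 2 mm chamfered foot. About 160 g. It starts upright in its stand
- pin_tip (a point): centre of the pin's foot, 80 mm below the centre of the grip (same axes)
- stand: fixed white plastic stand, 60 x 60 x 45 mm, with one hole 13.5 mm wide and 35 mm deep in the middle of its top in which the pin stands (the pin's foot 10 mm above the bench, its grip from 65 to 115 mm); origin at the centre of the underside
- jar: amber jar with a lid, 56 mm wide and 85 mm tall, loose on the bench; origin at the centre of its underside. To be left alone
- bowl: open green bowl, 150 mm wide and 70 mm tall, loose; origin at the centre of its underside. To be left alone
- cup: empty clear tasting cup, 68 mm wide and 62 mm tall, loose; origin at the centre of its underside. To be left alone
Mind the look-alikes: they are no part of the job. Several things have the shape of the deck; the one meant has the colours described above.

How it is judged:
By the outcome, as a careful person would: the job done as asked, in the order asked, and still so for the second after the job is handed in, with the robot touching nothing.
It also fails if it takes over 67 s, if anything falls off the work surface, if the arm or the gripper's body presses on something with over 40 N, if the wrist force passes 120 N, or if a joint passes its speed limit or range.

ROBOT

A 6-joint arm with a two-finger parallel gripper is mounted at the origin on the work surface. World frame = base frame: x ahead of the robot, y to its left, z up, the work surface at z = 0. Lengths are in m, angles in rad, forces in N, time in s.
With the tool pointing down it reaches from about 0.25 to 0.775 m from the base axis. Payload 8.9 kg.
Tool frame: the origin (TCP) lies midway between the tips of the shut fingers; the grasp point (between the pads) lies 19 mm behind it; x points along the fingers, z is the direction in which the jaws open and shut, and the axes are right-handed (so a half turn about x gives the same grasp; the last joint's range is limited). The gripper opens to 85 mm and grips with 20 to 120 N. Pads are 22 mm wide; open, the fingers measure 114 mm over their backs; the gripper's body (76 mm by 85 mm) begins 54 mm behind the grasp point. The pads swing forward as they close: fully open they stand 13 mm farther back than shut.
Start: joints at [1.202, 0.291, -0.153, 1.127, 0, 1.431], TCP at [0.12, 0.511, 0.231] pointing down, gripper open.
Joint ranges: [-2.52, 2.52], [-0.91, 1.74], [-1.3, 1.37], [-1.96, 2.02], [-1.52, 1.47], [-3.14, 3.14]. Speed limits (rad/s): [2.22, 2.22, 2.79, 3.14, 3.14, 3.14].

INTERFACE

Orientations are given as a unit quaternion [x, y, z, w].
In Python, from workcell import robot, eyes, boxes_of, masks_of, spot_point gives the robot as it stands.
- The arm moves only by the tool drive_tool, never from a script. Its argument "moves" is a list of rows, each a list of 3 entries, a list of its own where there are three numbers: the turn, a rotation vector about the tool's x, y, z as a fraction of full scale, then the shift along the tool's x, y, z as a fraction of full scale, then the opening, from -1 (shut) to 1 (fully open). In form: [[[wx, wy, wz], [dx, dy, dz], jaw], ...]. A call has 1 to 20 rows; each row is the pose to reach, as a shift and turn from the pose commanded when the call began, along the tool's axes at that moment; what a row does not reach only later rows make up. Full scale, the value 1, is 0.4 m for a shift and 30 degrees for a turn. A row lasts 1/12 s, in which the tool goes at most 41.7 mm and 7.16 degrees, less where a joint would pass 70% of its speed; a pose out of reach is approached as far as the arm can. A call with a number of a shift or a turn outside -1 to 1 is refused whole. A call with a gripper value outside its range is refused whole. The fingers move at their own pace and stop on an object; the grip force is fixed at half the most. Time passes only in rows, so rows that repeat a pose let the fingers close. It gives the time, the measured TCP pose, the force and the opening at its end, in the units of the state.
- robot.get_obs(): the state, without advancing time (a new reading comes with each control period).
- eyes.capture(name): name is "scene" or "top" or "wrist"; returns a dict with "image" (420x560x3 uint8, red, green, blue), "z_map" (420x560 float32, m along the optical axis (not along the pixel's ray), 0 where there is no reading), "fx", "fy", "cx", "cy" (pixels), "eye" and "orientation" of the camera in the world. Camera axes: x right, y up, looking along -z (the intrinsics and any distortion apply to the point x, -y, -z); pixel columns grow to the right and rows downward; lengths in m; the calibration is good to about 2 mm. A picture is of the moment at which its call begins.
- robot.finish_job(): hands the job in, once; it reports no verdict.
Trained networks look in a picture, given as the dict that the camera call returned (one of the last four; its "shot" number tells which), for a name from the list of things; names that differ only in an ending like _2 or _b are one class to them, and where a whole thing is asked for, a point or a joint stands for the part that bears it (a point fixed in the world has none). Each returns a list of dicts, best first, with "score" (0 to 1); they miss things now and then, are a little off and sometimes report something else, mostly with a low value. They report only what shows in the picture. A call takes as long as a camera call. They do not tell look-alikes from the thing itself.
- boxes_of(picture, target): "bbox" ([left, top, right, bottom] in pixels, round what is visible of it).
- masks_of(picture, target): "region" (420x560 bool, what is visible of it) and "bbox" ([left, top, right, bottom] in pixels, round what is visible of it).
- spot_point(picture, target): "location" ([column, row] in pixels: a listed point, or the origin of a listed thing).
The state is a dict: "time_s": time; "joint_pos": joint angles; "qvel": joint speeds; "joint_torque": joint torques, N m; "tool_pos": TCP position; "orientation": TCP orientation; "contact_force": force on the tool from outside, world axes, zero at the start; "wrist_torque": the same for the moment, N m; "width": finger opening in m.
Only numpy, scipy, OpenCV 4.12 (cv2) and the standard library are available. Lean on these libraries where they do the work, as an engineer would, in place of code of your own. Each camera call takes 0.05 s, during which the arm holds its last target.

## Working session

There is one attempt and no reset: what is moved stays moved. The work goes in short steps, Python scripts to look and compute and a tool call to move; the robot and the scene stay as the last step left them, time stands still between calls to the robot, and variables do not carry over. Pictures are saved under pics/ and viewed, and the job is handed in when it is done.

Besides the shell and the picture viewer there is one more tool, called by a JSON object that holds its "fn" and its "kwargs". drive_tool: Moves the arm, as the interface text tells. Its arguments: {"type":"object","properties":{"moves":{"type":"array","items":{"type":"array"}}},"required":["moves"]}

```bash
mkdir -p pics; ls; cat > h.py <<'E'
import numpy as np, cv2
from scipy.spatial.transform import Rotation as R
from workcell import robot, eyes, boxes_of, masks_of, spot_point
def save(p,name): cv2.imwrite('pics/'+name,cv2.cvtColor(p['image'],cv2.COLOR_RGB2BGR))
def world(p,c,r,z=None):
    d=np.array([(c-p['cx'])/p['fx'],-(r-p['cy'])/p['fy'],-1.0])
    Rm=R.from_quat(p['orientation']).as_matrix(); e=np.array(p['eye'])
    if z is None: return e+Rm@d*p['z_map'][int(round(r)),int(round(c))]
    w=Rm@d; return e+w*(z-e[2])/w[2]
def pix(p,X):
    Rm=R.from_quat(p['orientation']).as_matrix(); q=Rm.T@(np.array(X)-p['eye'])
    return np.array([p['cx']+p['fx']*q[0]/-q[2], p['cy']+p['fy']*(-q[1])/-q[2]])
E
python3 - <<'E'
from h import *
o=robot.get_obs(); print({k:np.round(v,4) for k,v in o.items()})
for n in ['scene','top','wrist']:
    p=eyes.capture(n); save(p,n+'1.png'); print(n,{k:v for k,v in p.items() if k not in('image','z_map')})
    for t in ['deck','pin_grip','stand','well_nominal','block_nominal','jar','bowl','cup']:
        try:
            print(t,[(np.round(b['bbox']).tolist(),round(b['score'],2)) for b in boxes_of(p,t)] if t not in('well_nominal','block_nominal') else [(np.round(b['location']).tolist(),round(b['score'],2)) for b in spot_point(p,t)])
        except Exception as e: print(t,e)
E
```

```text
pics
{'time_s': np.float64(0.0), 'joint_pos': array([ 1.2017,  0.2913, -0.1542,  1.1267, -0.    ,  1.4315]), 'qvel': array([ 0.0003, -0.0008,  0.0001, -0.0004, -0.0012, -0.    ]), 'joint_torque': array([-2.00000e-04, -5.37152e+01,  3.31367e+01,  1.61000e-02,
       -2.00000e-04, -0.00000e+00]), 'tool_pos': array([0.1194, 0.5108, 0.2307]), 'orientation': array([-0.4396,  0.5544,  0.4391,  0.5536]), 'contact_force': array([ 0.5529, -0.484 ,  0.7513]), 'wrist_torque': array([ 0.0111,  0.0175, -0.0074]), 'width': np.float64(0.0855)}
scene {'fx': 437.09198720306546, 'fy': 437.09198720306546, 'cx': 278.74462203235817, 'cy': 210.89716911368538, 'eye': array([ 0.96296314, -0.46139695,  0.70917058]), 'orientation': array([0.34758244, 0.1196576 , 0.32187188, 0.87250616]), 'shot': 1}
deck [([182.0, 179.0, 296.0, 267.0], 0.83)]
pin_grip [([148.0, 275.0, 166.0, 307.0], 0.9), ([182.0, 178.0, 293.0, 268.0], 0.74)]
stand [([141.0, 281.0, 190.0, 335.0], 0.87)]
well_nominal [([260.0, 192.0], 0.96), ([117.0, 231.0], 0.63)]
block_nominal [([93.0, 247.0], 0.92), ([238.0, 205.0], 0.78)]
jar [([314.0, 126.
[... 459 characters left out ...]
, 214.0, 342.0, 268.0], 0.61)]
pin_grip []
stand [([379.0, 206.0, 410.0, 234.0], 0.71)]
well_nominal [([279.0, 237.0], 0.94), ([384.0, 295.0], 0.79)]
block_nominal [([301.0, 240.0], 0.59), ([406.0, 298.0], 0.56), ([249.0, 149.0], 0.39)]
jar [([171.0, 222.0, 198.0, 244.0], 0.97)]
bowl [([322.0, 106.0, 384.0, 162.0], 0.82)]
cup [([231.0, 131.0, 256.0, 158.0], 0.66)]
wrist {'fx': 338.88414369582455, 'fy': 338.88414369582455, 'cx': 284.81883603489865, 'cy': 211.02748546660052, 'eye': array([0.04357678, 0.52912718, 0.37400056]), 'orientation': array([-0.12150052, -0.096535  ,  0.61389139,  0.77398707]), 'shot': 3}
deck []
pin_grip []
stand []
well_nominal []
block_nominal []
jar []
bowl []
cup []
```

View pics/scene1.png

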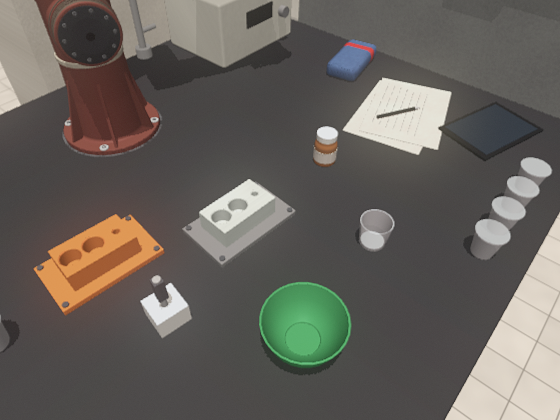

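View pics/top1.png

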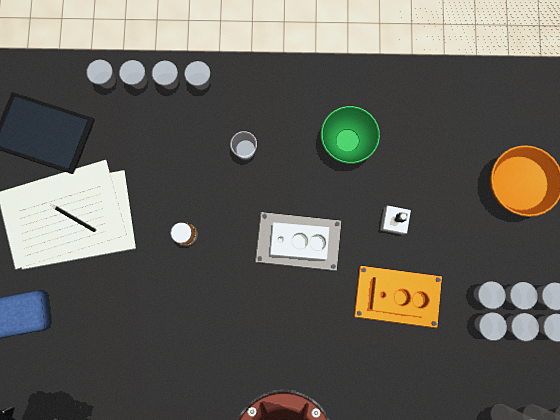

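View pics/wrist1.png

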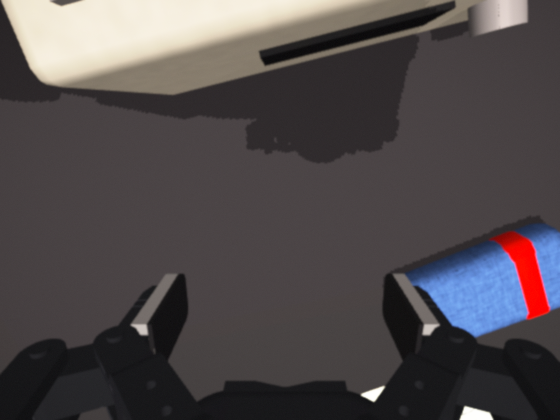

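The pictures show a grey deck with a pale block at top (298,240) / scene (238,215), the orange look-alike at top (400,296) / scene (98,258), and the white stand with pin at top (396,219) / scene (165,305). By colour, I choose the grey deck. Next I measure from both views.

```bash
python3 - <<'E'
from h import *
o=robot.get_obs();Rt=R.from_quat(o['orientation']).as_matrix();print(np.round(Rt,3))
for n in ['top','scene']:
    p=eyes.capture(n)
    img=p['image']; 
    x0,y0,w,h=(250,190,180,90) if n=='top' else (130,165,180,180)
    c=cv2.resize(img[y0:y0+h,x0:x0+w],None,fx=4 if n=='top' else 3.3,fy=4 if n=='top' else 3.3,interpolation=cv2.INTER_CUBIC); cv2.imwrite(f'pics/{n}_crop.png',cv2.cvtColor(c,cv2.COLOR_RGB2BGR))
    # deck & stand by mask
    for t in ['deck','stand','pin_grip']:
        for m in masks_of(p,t):
            rr,cc=np.nonzero(m['region']); 
            P=np.array([world(p,a,b) for a,b in zip(cc,rr) if p['z_map'][b,a]>0])
            print(n,t,round(m['score'],2),np.round(m['bbox']),'z pct',np.round(np.percentile(P[:,2],[2,25,50,75,98]),3))
            for lo,hi in ((.008,.02),(.04,.05),(.054,.065),(.1,.125)):
                Q=P[(P[:,2]>lo)&(P[:,2]<hi)]
                if len(Q)>15:
                    r=cv2.minAreaRect((Q[:,:2]*1000).astype(np.float32)); print('  z',lo,hi,len(Q),np.round(r[0],1),np.round(r[1],1),round(r[2],1), 'zmed',round(np.median(Q[:,2]),4))
    for t in ['well_nominal','block_nominal','pin_grip','pin_tip','stand']:
        for s in spot_point(p,t)[:3]:
            c,r=s['location']; z={'well_nominal':.059,'block_nominal':.059,'pin_grip':.09,'pin_tip':.01,'stand':0}[t]
            print(n,t,np.round(s['location'],1),round(s['score'],2),np.round(world(p,c,r,z),4))
E
```

```text
[[-0.    -0.974  0.228]
 [ 0.     0.228  0.974]
 [-1.     0.     0.   ]]
top deck 0.84 [353. 270. 445. 328.] z pct [0.003 0.013 0.017 0.057 0.063]
  z 0.008 0.02 2266 [ 365.5 -285.8] [211.2 130. ] 83.4 zmed 0.0138
  z 0.04 0.05 54 [ 369.4 -283.8] [135.9  71.4] 83.5 zmed 0.0448
  z 0.054 0.065 1422 [ 365.7 -285.8] [142.1  80. ] 83.3 zmed 0.0589
top stand 0.58 [381. 207. 410. 233.] z pct [0.016 0.042 0.044 0.046 0.049]
  z 0.008 0.02 17 [ 549.1 -264.2] [78.6 29.5] 35.1 zmed 0.0149
  z 0.04 0.05 384 [ 558.4 -276.9] [59.6 58.6] 80.5 zmed 0.0448
top pin_grip 0.44 [396. 212. 407. 219.] z pct [0.073 0.097 0.113 0.117 0.122]
  z 0.1 0.125 60 [ 557.8 -276.6] [16.9 15.2] 79.3 zmed 0.1157
top well_nominal [381.8 295.4] 0.88 [ 0.3682 -0.2356  0.059 ]
top well_nominal [280.6 237. ] 0.59 [0.5075 0.0154 0.059 ]
top block_nominal [298.6 238.9] 0.9 [ 0.5035 -0.0296  0.059 ]
top block_nominal [405.2 293.8] 0.67 [ 0.373 -0.293  0.059]
top pin_grip [400.6 217.9] 0.41 [ 0.5569 -0.2774  0.09  ]
top pin_tip [404.9 215.9] 0.65 [ 0.5707 -0.3066  0.01  ]
top stand [394.  221.1] 0.93 [ 0.5576 -0.2802  0.    ]

[... 744 characters left out ...]
04 0.05 938 [ 559.6 -276.5] [60.9 62.1] 79.5 zmed 0.0454
scene pin_grip 0.81 [148. 275. 169. 306.] z pct [-0.     0.07   0.093  0.114  0.119]
  z 0.04 0.05 39 [ 548.7 -267.5] [26.8 37.4] 81.3 zmed 0.0454
  z 0.054 0.065 16 [ 564.  -278.5] [10.9  5.2] 70.1 zmed 0.0565
  z 0.1 0.125 171 [ 560.1 -276.9] [18.3 18.9] 76.7 zmed 0.1151
scene well_nominal [118. 232.] 0.93 [ 0.3786 -0.2365  0.059 ]
scene well_nominal [259.2 195.3] 0.92 [0.5174 0.0178 0.059 ]
scene block_nominal [ 90.1 246. ] 0.86 [ 0.368  -0.2913  0.059 ]
scene block_nominal [239.5 202.1] 0.67 [ 0.5    -0.0239  0.059 ]
scene pin_grip [158.9 287.7] 0.87 [ 0.5584 -0.2759  0.09  ]
scene stand [171.2 316.1] 0.92 [ 0.5638 -0.2733  0.    ]
```

View pics/top_crop.png

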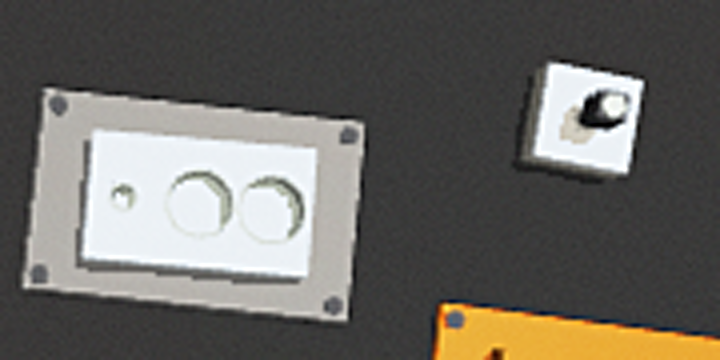

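View pics/scene_crop.png

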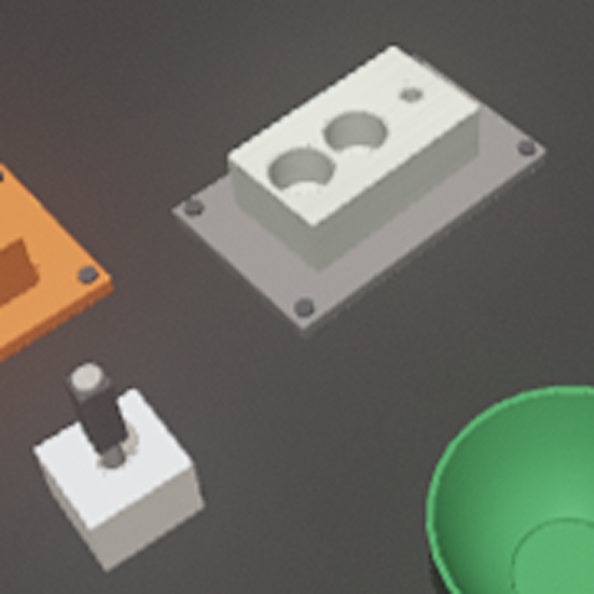

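{"fn": "drive_tool", "kwargs": {"moves": [[[0,0,0],[0,-0.76,-0.834],1],[[0,0,0],[0,-0.76,-0.834],1],[[0,0,0],[0,-0.76,-0.834],1],[[0,0,0],[0,-0.76,-0.834],1],[[0,0,0],[0,-0.76,-0.834],1],[[0,0,0],[0,-0.76,-0.834],1],[[0,0,0],[0,-0.76,-0.834],1],[[0,0,0],[0,-0.76,-0.834],1],[[0,0,0],[0,-0.76,-0.834],1],[[0,0,0],[0,-0.76,-0.834],1],[[0,0,0],[0,-0.76,-0.834],1],[[0,0,0],[0,-0.76,-0.834],1]]}}

```text
time_s: 3.25
tool_pos: [0.3426, 0.1125, 0.2316]
orientation: [-0.439, 0.555, 0.437, 0.556]
contact_force: [0.3, -0.6, 0.7]
width: 0.0854
```

```bash
python3 - <<'E'
from h import *
p=eyes.capture('wrist'); save(p,'w2.png')
p=eyes.capture('top')
Z=p['z_map']; 
P=np.array([world(p,c,r) for r in range(200,285) for c in range(245,350)])
C=np.array([p['image'][r,c] for r in range(200,285) for c in range(245,350)])
o=robot.get_obs();print({k:np.round(v,4) for k,v in o.items()})
E
```

```text
{'time_s': np.float64(3.35), 'joint_pos': array([ 1.2430e-01, -2.9500e-02, -5.3060e-01,  1.0697e+00,  2.0000e-04,
        3.5820e-01]), 'qvel': array([ 0.0645, -0.0063, -0.0103,  0.0053,  0.0045,  0.0162]), 'joint_torque': array([ -2.4666, -30.0291,  33.0711,  -0.2565,  -0.1867,  -0.3058]), 'tool_pos': array([0.34  , 0.116 , 0.2313]), 'orientation': array([-0.4382,  0.5549,  0.4383,  0.5549]), 'contact_force': array([-0.3166, -0.1706,  0.1786]), 'wrist_torque': array([0.0703, 0.0393, 0.024 ]), 'width': np.float64(0.0852)}
```

{"fn": "drive_tool", "kwargs": {"moves": [[[-0.09,0,0],[0,-0.76,-0.832],1],[[-0.09,0,0],[0,-0.76,-0.832],1],[[-0.09,0,0],[0,-0.76,-0.832],1],[[-0.09,0,0],[0,-0.76,-0.832],1],[[-0.09,0,0],[0,-0.76,-0.832],1],[[-0.09,0,0],[0,-0.76,-0.832],1],[[-0.09,0,0],[0,-0.76,-0.832],1],[[-0.09,0,0],[0,-0.76,-0.832],1],[[-0.09,0,0],[0,-0.76,-0.832],1],[[-0.09,0,0],[0,-0.76,-0.832],1],[[-0.09,0,0],[0,-0.76,-0.832],1],[[-0.09,0,0],[0,-0.76,-0.832],1],[[-0.09,0,0],[0,-0.76,-0.832],1],[[-0.09,0,0],[0,-0.76,-0.832],1]]}}

```text
time_s: 4.52
tool_pos: [0.5599, -0.2741, 0.2308]
orientation: [-0.452, 0.543, 0.453, 0.543]
contact_force: [-0.0, 0.2, 0.2]
width: 0.0852
```

```bash
python3 - <<'E'
from h import *
p=eyes.capture('wrist'); save(p,'w3.png')
o=robot.get_obs();print({k:np.round(v,4) for k,v in o.items()})
Rt=R.from_quat(o['orientation']).as_matrix();print(np.round(Rt,4)); 
P=np.array([world(p,c,r) for r in range(420) for c in range(560) if p['z_map'][r,c]>0])
t=o['tool_pos']; P=P[np.hypot(P[:,0]-t[0],P[:,1]-t[1])<.06]
for lo,hi in ((.040,.050),(.109,.121)):
    Q=P[(P[:,2]>lo)&(P[:,2]<hi)]
    if lo>.1: Q=Q[np.hypot(Q[:,0]-t[0],Q[:,1]-t[1])<.02]
    if len(Q)>5: r=cv2.minAreaRect((Q[:,:2]*1000).astype(np.float32)); print(lo,len(Q),np.round(r,1) if 0 else r,np.median(Q[:,2]),Q.mean(0))
E
```

```text
{'time_s': np.float64(4.5667), 'joint_pos': array([-5.7250e-01,  4.8260e-01,  1.3560e-01,  1.2249e+00,  3.0000e-04,
       -3.9190e-01]), 'qvel': array([-0.0019, -0.0159, -0.0066, -0.0036, -0.001 , -0.0027]), 'joint_torque': array([-8.24700e-01, -6.58660e+01,  3.42554e+01, -8.03000e-02,
       -2.75000e-02,  8.50000e-03]), 'tool_pos': array([ 0.5598, -0.274 ,  0.2313]), 'orientation': array([-0.4525,  0.543 ,  0.4532,  0.5431]), 'contact_force': array([0.275 , 0.2379, 0.7169]), 'wrist_torque': array([0.0083, 0.0464, 0.0053]), 'width': np.float64(0.0858)}
[[-6.000e-04 -9.837e-01  1.796e-01]
 [ 8.000e-04  1.796e-01  9.837e-01]
 [-1.000e+00  8.000e-04  7.000e-04]]
0.04 2890 ((559.9159545898438, -278.1985168457031), (60.074180603027344, 60.56631088256836), 79.88914489746094) 0.04523605664474825 [ 0.5555608  -0.27719701  0.04524509]
0.109 495 ((559.2626953125, -277.97479248046875), (16.894073486328125, 17.500062942504883), 79.2207260131836) 0.11650003690657568 [ 0.55819341 -0.27782475  0.11636317]
```

View pics/w3.png

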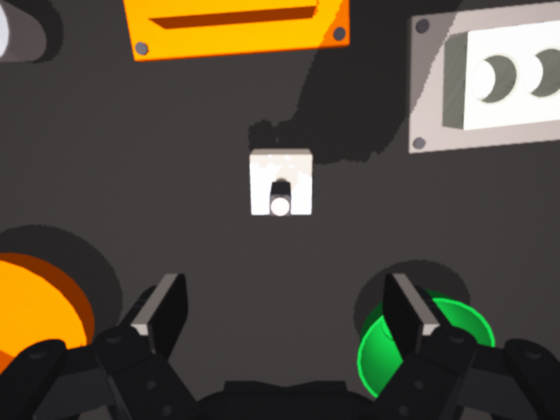

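View pics/w2.png

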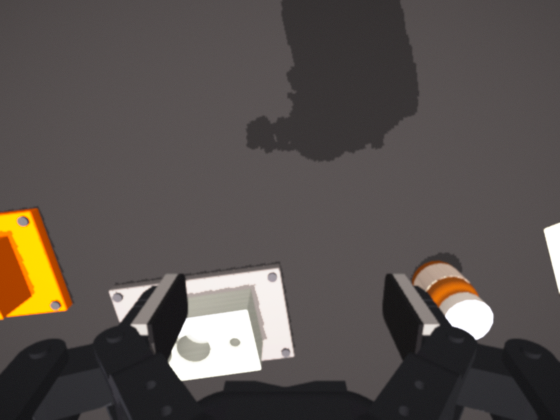

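Wrist view: stand top at (281,182), pin top at (281,205), the grey plate on the right, and the orange one at the top left. Pin position and yaw agree across the three views: (559.5, -277.5) mm, 79.5°. I descend and grip.

{"fn": "drive_tool", "kwargs": {"moves": [[[0,0,0],[0.1,0,-0.0085],1],[[0,0,0],[0.2,0,-0.0085],1],[[0,0,0],[0.3,0,-0.0085],1],[[0,0,0],[0.37,0,-0.0085],1],[[0,0,0],[0.4,0,-0.0085],1],[[0,0,0],[0.4,0,-0.0085],1],[[0,0,0],[0.4,0,-0.0085],1],[[0,0,0],[0.4,0,-0.0085],1]]}}

```text
time_s: 5.23
tool_pos: [0.5602, -0.2792, 0.0732]
orientation: [-0.453, 0.543, 0.452, 0.544]
contact_force: [1.0, 0.2, 0.0]
width: 0.0853
```

```bash
python3 - <<'E'
from h import *
p=eyes.capture('wrist'); save(p,'w4.png')
o=robot.get_obs();print({k:np.round(v,4) for k,v in o.items()})
E
```

```text
{'time_s': np.float64(5.2833), 'joint_pos': array([-0.5795,  0.5981, -0.1013,  0.8683,  0.    , -0.3976]), 'qvel': array([-0.0069, -0.0006,  0.0037, -0.0028,  0.    , -0.0013]), 'joint_torque': array([ 1.65700e-01, -6.88949e+01,  2.89369e+01,  3.72000e-02,
        6.50000e-03,  4.20000e-03]), 'tool_pos': array([ 0.5603, -0.2796,  0.0734]), 'orientation': array([-0.4535,  0.543 ,  0.4515,  0.5437]), 'contact_force': array([ 0.3587,  0.3468, -0.4523]), 'wrist_torque': array([-0.0168,  0.0268,  0.0474]), 'width': np.float64(0.0855)}
```

View pics/w4.png

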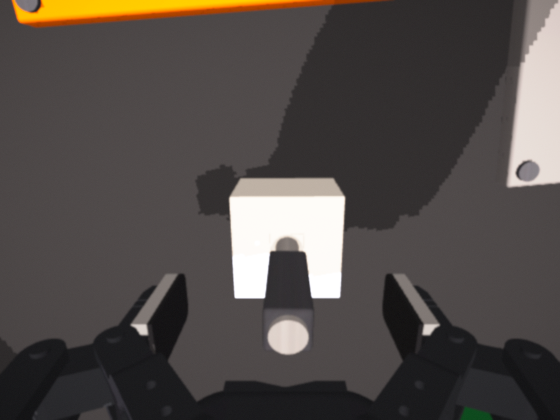

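Pin top at (288,337), between the pads at (165,305) and (405,305), and nearly centred. I close.

{"fn": "drive_tool", "kwargs": {"moves": [[[0,0,0],[0,0,0.004],-1],[[0,0,0],[0,0,0.004],-1],[[0,0,0],[0,0,0.004],-1],[[0,0,0],[0,0,0.004],-1],[[0,0,0],[0,0,0.004],-1],[[0,0,0],[0,0,0.004],-1],[[0,0,0],[0,0,0.004],-1],[[0,0,0],[0,0,0.004],-1],[[0,0,0],[0,0,0.004],-1],[[0,0,0],[0,0,0.004],-1],[[0,0,0],[0,0,0.004],-1],[[0,0,0],[0,0,0.004],-1]]}}

```text
time_s: 6.28
tool_pos: [0.5596, -0.2781, 0.0715]
orientation: [-0.452, 0.544, 0.452, 0.544]
contact_force: [0.1, 1.5, 5.3]
width: 0.0173
```

```bash
python3 - <<'E'
from h import *
o=robot.get_obs();print({k:np.round(v,4) for k,v in o.items()})
E
```

```text
{'time_s': np.float64(6.2833), 'joint_pos': array([-5.781e-01,  5.998e-01, -1.039e-01,  8.668e-01, -1.000e-04,
       -3.954e-01]), 'qvel': array([ 0.0004, -0.0007,  0.0003, -0.0013, -0.0012,  0.0002]), 'joint_torque': array([ 5.79000e-02, -6.72242e+01,  2.84785e+01, -3.89400e-01,
        7.15000e-02, -4.30000e-03]), 'tool_pos': array([ 0.5596, -0.2781,  0.0715]), 'orientation': array([-0.4524,  0.5435,  0.4522,  0.5435]), 'contact_force': array([0.1021, 1.5139, 5.3074]), 'wrist_torque': array([ 0.0412,  0.2379, -0.014 ]), 'width': np.float64(0.0173)}
```

{"fn": "drive_tool", "kwargs": {"moves": [[[0,0,0],[-0.05,0,0],-1],[[0,0,0],[-0.12,0,0],-1],[[0,0,0],[-0.2,0,0],-1],[[0,0,0],[-0.25,0,0],-1],[[0,0,0],[-0.25,0,0],-1],[[0,0,0],[-0.25,0,0],-1],[[0,0,0],[-0.25,0,0],-1]]}}

```text
time_s: 6.87
tool_pos: [0.5588, -0.2775, 0.1698]
orientation: [-0.452, 0.544, 0.453, 0.543]
contact_force: [-0.3, 0.7, -2.2]
width: 0.0174
```

```bash
python3 - <<'E'
from h import *
o=robot.get_obs();print({k:np.round(v,4) for k,v in o.items()})
for n,(c0,c1,r0,r1) in {'top':(245,350,200,285),'scene':(175,305,165,275)}.items():
    p=eyes.capture(n); save(p,n+'5.png')
    P=[];C=[]
    for r in range(r0,r1):
        for c in range(c0,c1):
            if p['z_map'][r,c]>0: P.append(world(p,c,r)); C.append(p['image'][r,c])
    P=np.array(P);C=np.array(C).astype(float)
    grey=(C.max(1)-C.min(1)<30)&(C.mean(1)>70)
    for lo,hi in ((.008,.02),(.053,.065)):
        m=grey&(P[:,2]>lo)&(P[:,2]<hi)&(abs(P[:,0]-.503)<.13)&(abs(P[:,1]+.03)<.16)
        r=cv2.minAreaRect((P[m][:,:2]*1000).astype(np.float32)); print(n,lo,m.sum(),r)
    # small well via points
E
```

```text
{'time_s': np.float64(6.8667), 'joint_pos': array([-0.578 ,  0.517 ,  0.0292,  1.085 ,  0.    , -0.3954]), 'qvel': array([ 0.0009,  0.013 , -0.0127,  0.0024,  0.0024, -0.0008]), 'joint_torque': array([ 2.15000e-02, -7.11224e+01,  3.45571e+01, -9.00000e-04,
        6.00000e-04, -0.00000e+00]), 'tool_pos': array([ 0.5588, -0.2775,  0.1698]), 'orientation': array([-0.4516,  0.5437,  0.453 ,  0.5433]), 'contact_force': array([-0.2657,  0.6678, -2.175 ]), 'wrist_torque': array([ 0.0295, -0.0149, -0.0119]), 'width': np.float64(0.0174)}
top 0.008 2177 ((502.1199645996094, -29.838890075683594), (209.67855834960938, 129.96990966796875), 84.7159194946289)
top 0.053 1358 ((500.2934875488281, -32.31922912597656), (140.12644958496094, 80.2878646850586), 86.02342987060547)
scene 0.008 2079 ((503.0771484375, -29.54285430908203), (211.9571990966797, 131.24285888671875), 84.70840454101562)
scene 0.053 1678 ((500.4132080078125, -31.19684600830078), (141.19598388671875, 83.00074005126953), 86.0674057006836)
```

View pics/scene5.png

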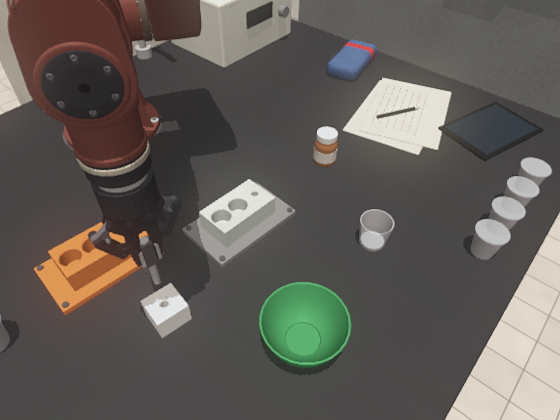

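{"fn": "drive_tool", "kwargs": {"moves": [[[-0.21,0,0],[0,0.417,0.686],-1],[[-0.21,0,0],[0,0.417,0.686],-1],[[-0.21,0,0],[0,0.417,0.686],-1],[[-0.21,0,0],[0,0.417,0.686],-1],[[-0.21,0,0],[0,0.417,0.686],-1],[[-0.21,0,0],[0,0.417,0.686],-1],[[-0.21,0,0],[0,0.417,0.686],-1],[[-0.21,0,0],[0,0.417,0.686],-1],[[-0.21,0,0],[0,0.417,0.686],-1],[[-0.21,0,0],[0,0.417,0.686],-1],[[-0.21,0,0],[0,0.417,0.686],-1],[[-0.21,0,0],[0,0.417,0.686],-1],[[-0.21,0,0],[0,0.417,0.686],-1]]}}

```text
time_s: 8.05
tool_pos: [0.4456, 0.0213, 0.171]
orientation: [-0.481, 0.518, 0.481, 0.518]
contact_force: [0.0, -0.5, -1.0]
width: 0.0172
```

```bash
cat > st.py <<'E'
from h import *
o=robot.get_obs()
Rt=R.from_quat(o['orientation']).as_matrix()
f=o['contact_force']
print('t',o['time_s'],'tcp mm',np.round(o['tool_pos']*1e3,2),'F world',np.round(f,2),'F tool',np.round(Rt.T@f,2),'M',np.round(o['wrist_torque'],3),'w',round(float(o['width']),4))
print(np.round(Rt,4).tolist(),'zang',np.degrees(np.arctan2(Rt[1,2],Rt[0,2])))
xb=np.array([.9976,-.0698]);yb=np.array([.0698,.9976]);d=o['tool_pos'][:2]*1e3-[500.4,-31.7]
print('in block est',d@xb,d@yb,'tip z',o['tool_pos'][2]*1e3-61.5)
E
python3 st.py; python3 - <<'E'
from h import *
p=eyes.capture('wrist'); save(p,'w6.png')
E
```

```text
t 8.05 tcp mm [445.58  21.31 170.98] F world [ 0.01 -0.49 -0.97] F tool [ 0.97 -0.04 -0.49] M [-0.02  -0.02  -0.016] w 0.0172
[[-0.0004, -0.9972, 0.0741], [-0.0001, 0.0741, 0.9972], [-1.0, 0.0004, -0.0001]] zang 85.74904277505267
in block est -58.392842146551615 49.05906614585436 tip z 109.48386680161667
```

View pics/w6.png

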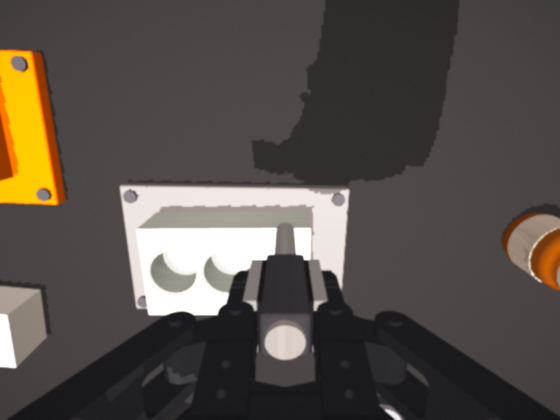

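The wrist view shows the pin held straight, with its shank at (286,235), just in front of the block's near edge. I lower it in front of the face.

{"fn": "drive_tool", "kwargs": {"moves": [[[0,0,0],[0.09,0.005,0],-1],[[0,0,0],[0.15,0.005,0],-1],[[0,0,0],[0.186,0.005,0],-1],[[0,0,0],[0.186,0.005,0],-1],[[0,0,0],[0.186,0.005,0],-1],[[0,0,0],[0.186,0.005,0],-1],[[0,0,0],[0.186,0.005,0],-1]]}}

```text
time_s: 8.68
tool_pos: [0.4444, 0.022, 0.098]
orientation: [-0.482, 0.517, 0.481, 0.518]
contact_force: [-0.5, 1.0, -1.2]
width: 0.0171
```

```bash
python3 st.py
```

```text
t 8.6833 tcp mm [444.39  22.03  98.02] F world [-0.46  0.95 -1.17] F tool [1.17 0.53 0.92] M [-0.082 -0.012 -0.003] w 0.0171
[[0.002, -0.9973, 0.073], [-0.0002, 0.073, 0.9973], [-1.0, -0.002, -0.0001]] zang 85.81194413571227
in block est -59.62612667464475 49.69441963862184 tip z 36.51927544035743
```

{"fn": "drive_tool", "kwargs": {"moves": [[[0,0,0],[0,-0.0125,0],-1],[[0,0,0],[0,-0.025,0],-1],[[0,0,0],[0,-0.025,0],-1],[[0,0,0],[0,-0.025,0],-1],[[0,0,0],[0,-0.025,0],-1]]}}

```text
time_s: 9.1
tool_pos: [0.4533, 0.0216, 0.097]
orientation: [-0.482, 0.518, 0.482, 0.518]
contact_force: [-0.1, -0.0, -1.9]
width: 0.0173
```

```bash
python3 st.py
```

```text
t 9.1 tcp mm [453.31  21.62  96.98] F world [-0.11 -0.02 -1.9 ] F tool [ 1.9   0.11 -0.03] M [-0.027 -0.022  0.   ] w 0.0173
[[-0.0, -0.9974, 0.0726], [-0.0, 0.0726, 0.9974], [-1.0, 0.0, -0.0]] zang 85.8363065264875
in block est -50.69640561817198 49.90876971908864 tip z 35.47693734699975
```

{"fn": "drive_tool", "kwargs": {"moves": [[[0,0,0],[0,-0.002,0],-1],[[0,0,0],[0,-0.0025,0],-1],[[0,0,0],[0,-0.0025,0],-1]]}}

```text
time_s: 9.35
tool_pos: [0.4542, 0.0216, 0.0969]
orientation: [-0.481, 0.518, 0.482, 0.518]
contact_force: [-0.1, 0.4, -2.0]
width: 0.0166
```

```bash
python3 st.py
```

```text
t 9.35 tcp mm [454.25  21.56  96.9 ] F world [-0.15  0.38 -1.97] F tool [1.97 0.18 0.37] M [ 0.037 -0.02  -0.005] w 0.0166
[[-0.0, -0.9974, 0.0726], [0.0, 0.0726, 0.9974], [-1.0, 0.0, 0.0]] zang 85.83467100734656
in block est -49.7577993882113 49.914751251936806 tip z 35.39547188038415
```

{"fn": "drive_tool", "kwargs": {"moves": [[[0,0,0],[0,-0.0025,0],-1],[[0,0,0],[0,-0.004,0],-1],[[0,0,0],[0,-0.004,0],-1],[[0,0,0],[0,-0.004,0],-1]]}}

```text
time_s: 9.68
tool_pos: [0.4559, 0.0214, 0.0969]
orientation: [-0.481, 0.518, 0.482, 0.518]
contact_force: [-0.4, -0.3, -1.8]
width: 0.0174
```

{"fn": "drive_tool", "kwargs": {"moves": [[[0,0,0],[0,-0.0025,0],-1],[[0,0,0],[0,-0.0025,0],-1],[[0,0,0],[0,-0.0025,0],-1]]}}

```text
time_s: 9.93
tool_pos: [0.4569, 0.0213, 0.0969]
orientation: [-0.481, 0.518, 0.481, 0.518]
contact_force: [0.5, -0.1, -0.8]
width: 0.0176
```

{"fn": "drive_tool", "kwargs": {"moves": [[[0,0,0],[0,-0.002,0],-1],[[0,0,0],[0,-0.002,0],-1],[[0,0,0],[0,-0.002,0],-1]]}}

```text
time_s: 10.18
tool_pos: [0.4576, 0.0213, 0.0969]
orientation: [-0.481, 0.518, 0.482, 0.518]
contact_force: [-0.3, 0.4, -1.8]
width: 0.0173
```

```bash
python3 st.py
```

```text
t 10.1833 tcp mm [457.64  21.29  96.88] F world [-0.33  0.39 -1.83] F tool [1.83 0.36 0.36] M [ 0.034  0.017 -0.033] w 0.0173
[[-0.0001, -0.9974, 0.0727], [-0.0, 0.0727, 0.9974], [-1.0, 0.0001, -0.0]] zang 85.8328480718273
in block est -46.35897210409188 49.87903946171195 tip z 35.378000431106955
```

{"fn": "drive_tool", "kwargs": {"moves": [[[0,0,0],[0,-0.002,0],-1],[[0,0,0],[0,-0.002,0],-1],[[0,0,0],[0,-0.002,0],-1]]}}

```text
time_s: 10.43
tool_pos: [0.458, 0.0213, 0.0968]
orientation: [-0.481, 0.518, 0.482, 0.518]
contact_force: [-2.0, -0.5, -0.5]
width: 0.0171
```

```bash
python3 st.py
```

```text
t 10.4333 tcp mm [458.03  21.32  96.81] F world [-1.98 -0.46 -0.54] F tool [ 0.55  1.94 -0.6 ] M [0.148 0.59  0.033] w 0.0171
[[-0.0008, -0.9974, 0.0726], [0.0001, 0.0726, 0.9974], [-1.0, 0.0008, 0.0001]] zang 85.83665964951156
in block est -45.9656337460948 49.93215733896777 tip z 35.30554744571613
```

{"fn": "drive_tool", "kwargs": {"moves": [[[0,0,0],[0,-0.0015,0],-1],[[0,0,0],[0,-0.0015,0],-1],[[0,0,0],[0,-0.0015,0],-1]]}}

```text
time_s: 10.68
tool_pos: [0.4584, 0.0213, 0.0967]
orientation: [-0.481, 0.518, 0.482, 0.518]
contact_force: [-5.4, 0.5, 1.0]
width: 0.0174
```

```bash
python3 st.py
```

```text
t 10.6833 tcp mm [458.35  21.34  96.73] F world [-5.38  0.5   1.04] F tool [-1.03  5.4   0.11] M [0.297 1.293 0.009] w 0.0174
[[-0.0013, -0.9974, 0.0726], [0.0003, 0.0726, 0.9974], [-1.0, 0.0013, 0.0002]] zang 85.83750866983246
in block est -45.65056297147759 49.978438284390315 tip z 35.2333730985285
```

Contact at about 5 N. I hold it for over half a second.

{"fn": "drive_tool", "kwargs": {"moves": [[[0,0,0],[0,0,0],-1],[[0,0,0],[0,0,0],-1],[[0,0,0],[0,0,0],-1],[[0,0,0],[0,0,0],-1],[[0,0,0],[0,0,0],-1],[[0,0,0],[0,0,0],-1],[[0,0,0],[0,0,0],-1]]}}

```text
time_s: 11.27
tool_pos: [0.4584, 0.0213, 0.0968]
orientation: [-0.481, 0.518, 0.482, 0.518]
contact_force: [-5.2, 2.0, 1.2]
width: 0.017
```

```bash
python3 st.py
```

```text
t 11.2667 tcp mm [458.42  21.33  96.76] F world [-5.15  2.05  1.23] F tool [-1.22  5.29  1.67] M [0.351 1.361 0.026] w 0.017
[[-0.0011, -0.9974, 0.0726], [0.0003, 0.0726, 0.9974], [-1.0, 0.0011, 0.0002]] zang 85.8374407044128
in block est -45.58125008113141 49.970036768599996 tip z 35.25562562344895
```

{"fn": "drive_tool", "kwargs": {"moves": [[[0,0,0],[0,0.025,0],-1],[[0,0,0],[0,0.025,-0.08],-1],[[0,0,0],[0,0.025,-0.16],-1],[[0,0,0],[0,0.025,-0.22],-1],[[0,0,0],[0,0.025,-0.25],-1],[[0,0,0],[0,0.025,-0.25],-1],[[0,0,0],[0,0.025,-0.25],-1],[[0,0,0],[0,0.025,-0.25],-1]]}}

```text
time_s: 11.93
tool_pos: [0.4419, -0.0774, 0.097]
orientation: [-0.482, 0.518, 0.481, 0.518]
contact_force: [-0.3, 0.8, -2.0]
width: 0.0173
```

```bash
python3 st.py
```

```text
t 11.9333 tcp mm [441.86 -77.37  96.99] F world [-0.27  0.77 -2.04] F tool [2.04 0.33 0.75] M [-0.02  -0.036  0.002] w 0.0173
[[0.0006, -0.9974, 0.0726], [0.0001, 0.0726, 0.9974], [-1.0, -0.0005, 0.0001]] zang 85.83418354957251
in block est -55.21691222640009 -49.64293860837488 tip z 35.48794812346401
```

{"fn": "drive_tool", "kwargs": {"moves": [[[0,0,0],[0,-0.012,0],-1],[[0,0,0],[0,-0.0175,0],-1],[[0,0,0],[0,-0.0175,0],-1],[[0,0,0],[0,-0.0175,0],-1]]}}

```text
time_s: 12.27
tool_pos: [0.4491, -0.0779, 0.0969]
orientation: [-0.482, 0.518, 0.482, 0.518]
contact_force: [-0.0, -0.2, -2.1]
width: 0.0173
```

{"fn": "drive_tool", "kwargs": {"moves": [[[0,0,0],[0,-0.002,0],-1],[[0,0,0],[0,-0.002,0],-1],[[0,0,0],[0,-0.002,0],-1]]}}

```text
time_s: 12.52
tool_pos: [0.4496, -0.0783, 0.0969]
orientation: [-0.482, 0.518, 0.482, 0.518]
contact_force: [-0.1, -0.9, -0.6]
width: 0.017
```

{"fn": "drive_tool", "kwargs": {"moves": [[[0,0,0],[0,-0.002,0],-1],[[0,0,0],[0,-0.002,0],-1],[[0,0,0],[0,-0.002,0],-1]]}}

```text
time_s: 12.77
tool_pos: [0.4504, -0.0785, 0.0969]
orientation: [-0.481, 0.518, 0.481, 0.518]
contact_force: [0.2, -0.5, -2.0]
width: 0.0172
```

```bash
python3 st.py
```

```text
t 12.7667 tcp mm [450.43 -78.5   96.92] F world [ 0.23 -0.47 -1.97] F tool [ 1.97 -0.26 -0.45] M [-0.009 -0.026 -0.008] w 0.0172
[[0.0, -0.9974, 0.0728], [-0.0001, 0.0728, 0.9974], [-1.0, -0.0, -0.0001]] zang 85.82792051857348
in block est -46.580453263958745 -50.17700193962727 tip z 35.42473889129491
```

{"fn": "drive_tool", "kwargs": {"moves": [[[0,0,0],[0,-0.0015,0],-1],[[0,0,0],[0,-0.0015,0],-1],[[0,0,0],[0,-0.0015,0],-1]]}}

```text
time_s: 13.02
tool_pos: [0.4509, -0.0785, 0.0969]
orientation: [-0.481, 0.518, 0.482, 0.518]
contact_force: [-0.4, 0.7, 0.1]
width: 0.0172
```

{"fn": "drive_tool", "kwargs": {"moves": [[[0,0,0],[0,-0.0015,0],-1],[[0,0,0],[0,-0.0015,0],-1],[[0,0,0],[0,-0.0015,0],-1]]}}

```text
time_s: 13.27
tool_pos: [0.4512, -0.0785, 0.0968]
orientation: [-0.481, 0.518, 0.482, 0.518]
contact_force: [-2.1, -0.6, 0.1]
width: 0.0171
```

```bash
python3 st.py
```

```text
t 13.2667 tcp mm [451.18 -78.51  96.8 ] F world [-2.14 -0.58  0.14] F tool [-0.14  2.09 -0.74] M [-0.12   0.713  0.032] w 0.0171
[[-0.0008, -0.9974, 0.0727], [-0.0, 0.0727, 0.9974], [-1.0, 0.0008, -0.0001]] zang 85.82973826940231
in block est -45.83881964141428 -50.13597103762527 tip z 35.30484410049097
```

{"fn": "drive_tool", "kwargs": {"moves": [[[0,0,0],[0,-0.0013,0],-1],[[0,0,0],[0,-0.0013,0],-1],[[0,0,0],[0,-0.0013,0],-1],[[0,0,0],[0,-0.0013,0],-1],[[0,0,0],[0,-0.0013,0],-1],[[0,0,0],[0,-0.0013,0],-1],[[0,0,0],[0,-0.0013,0],-1],[[0,0,0],[0,-0.0013,0],-1],[[0,0,0],[0,-0.0013,0],-1]]}}

```text
time_s: 14.02
tool_pos: [0.4515, -0.0785, 0.0968]
orientation: [-0.481, 0.518, 0.482, 0.518]
contact_force: [-6.1, -1.0, 1.8]
width: 0.0174
```

```bash
python3 st.py
```

```text
t 14.0167 tcp mm [451.46 -78.55  96.76] F world [-6.11 -0.97  1.81] F tool [-1.8   6.03 -1.42] M [-0.286  1.393 -0.037] w 0.0174
[[-0.0012, -0.9973, 0.0728], [-0.0001, 0.0728, 0.9973], [-1.0, 0.0012, -0.0001]] zang 85.82733492413642
in block est -45.55718151638826 -50.15304970349094 tip z 35.25806320134359
```

{"fn": "drive_tool", "kwargs": {"moves": [[[0,0,0],[0,0.03,0],-1],[[0,0,0],[0,0.03,0.06],-1],[[0,0,0],[0,0.03,0.15],-1],[[0,0,0],[0,0.03,0.24],-1],[[0,0,0],[0,0.03,0.32],-1],[[0,0,0],[0,0.03,0.35],-1],[[0,0,0],[0,0.03,0.35],-1],[[0,0,0],[0,0.03,0.35],-1],[[0,0,0],[0,-0.04,0.35],-1],[[0,0,0],[0,-0.1,0.35],-1],[[0,0,0],[0,-0.114,0.35],-1],[[0,0,0],[0,-0.114,0.35],-1],[[0,0,0],[0,-0.114,0.35],-1],[[0,0,0],[0,-0.114,0.35],-1],[[0,0,0],[0,-0.114,0.35],-1]]}}

```text
time_s: 15.27
tool_pos: [0.5066, 0.0575, 0.0968]
orientation: [-0.481, 0.518, 0.482, 0.518]
contact_force: [0.0, 0.0, -2.9]
width: 0.0174
```

```bash
python3 st.py
```

```text
t 15.2667 tcp mm [506.63  57.5   96.81] F world [ 0.04  0.03 -2.85] F tool [ 2.85 -0.04  0.03] M [-0.021 -0.041  0.005] w 0.0174
[[-0.001, -0.9973, 0.0731], [0.0001, 0.0731, 0.9973], [-1.0, 0.001, -0.0]] zang 85.81052144302873
in block est -0.014930198479985422 89.42255214480709 tip z 35.31316101020471
```

{"fn": "drive_tool", "kwargs": {"moves": [[[0,0,0],[0,0,-0.015],-1],[[0,0,0],[0,0,-0.025],-1],[[0,0,0],[0,0,-0.0275],-1],[[0,0,0],[0,0,-0.0275],-1],[[0,0,0],[0,0,-0.0275],-1]]}}

```text
time_s: 15.68
tool_pos: [0.5069, 0.0466, 0.097]
orientation: [-0.481, 0.518, 0.481, 0.518]
contact_force: [-0.8, -0.3, -1.8]
width: 0.0173
```

{"fn": "drive_tool", "kwargs": {"moves": [[[0,0,0],[0,0,-0.002],-1],[[0,0,0],[0,0,-0.002],-1],[[0,0,0],[0,0,-0.002],-1]]}}

```text
time_s: 15.93
tool_pos: [0.5069, 0.046, 0.0969]
orientation: [-0.481, 0.518, 0.482, 0.518]
contact_force: [0.6, 0.3, -1.5]
width: 0.0172
```

```bash
python3 st.py
```

```text
t 15.9333 tcp mm [506.88  46.05  96.87] F world [ 0.56  0.32 -1.49] F tool [ 1.49 -0.54  0.36] M [ 0.031  0.07  -0.01 ] w 0.0172
[[-0.0001, -0.9974, 0.0726], [0.0, 0.0726, 0.9974], [-1.0, 0.0001, 0.0]] zang 85.83942761178919
in block est 1.0357409537381947 78.01183888165984 tip z 35.37447989889105
```

{"fn": "drive_tool", "kwargs": {"moves": [[[0,0,0],[0,0,-0.002],-1],[[0,0,0],[0,0,-0.002],-1],[[0,0,0],[0,0,-0.002],-1]]}}

```text
time_s: 16.18
tool_pos: [0.5069, 0.0452, 0.0969]
orientation: [-0.481, 0.518, 0.481, 0.518]
contact_force: [-0.0, -0.6, -1.3]
width: 0.0176
```

{"fn": "drive_tool", "kwargs": {"moves": [[[0,0,0],[0,0,-0.0015],-1],[[0,0,0],[0,0,-0.0015],-1],[[0,0,0],[0,0,-0.0015],-1]]}}

```text
time_s: 16.43
tool_pos: [0.5068, 0.0445, 0.0969]
orientation: [-0.481, 0.518, 0.481, 0.518]
contact_force: [1.0, 0.2, -1.0]
width: 0.0174
```

```bash
python3 st.py
```

```text
t 16.4333 tcp mm [506.79  44.54  96.89] F world [ 0.97  0.22 -1.01] F tool [ 1.01 -0.96  0.29] M [-0.066  0.016  0.025] w 0.0174
[[-0.0001, -0.9974, 0.0727], [-0.0, 0.0727, 0.9974], [-1.0, 0.0, -0.0]] zang 85.82901235957564
in block est 1.0540836806500729 76.50232696123149 tip z 35.38777534081302
```

{"fn": "drive_tool", "kwargs": {"moves": [[[0,0,0],[0,0,-0.0015],-1],[[0,0,0],[0,0,-0.0015],-1],[[0,0,0],[0,0,-0.0015],-1]]}}

```text
time_s: 16.68
tool_pos: [0.5068, 0.0439, 0.0969]
orientation: [-0.481, 0.518, 0.481, 0.518]
contact_force: [-0.4, -0.9, -2.0]
width: 0.0174
```

{"fn": "drive_tool", "kwargs": {"moves": [[[0,0,0],[0,0,-0.0013],-1],[[0,0,0],[0,0,-0.0013],-1],[[0,0,0],[0,0,-0.0013],-1]]}}

```text
time_s: 16.93
tool_pos: [0.5067, 0.0434, 0.0969]
orientation: [-0.481, 0.518, 0.481, 0.518]
contact_force: [1.2, 0.2, -2.0]
width: 0.0174
```

```bash
python3 st.py
```

```text
t 16.9333 tcp mm [506.72  43.43  96.91] F world [ 1.24  0.22 -2.02] F tool [ 2.02 -1.22  0.31] M [-0.022  0.016  0.009] w 0.0174
[[-0.0, -0.9974, 0.0727], [-0.0, 0.0727, 0.9974], [-1.0, 0.0, -0.0]] zang 85.83067770775054
in block est 1.0568358501436819 75.39544309275672 tip z 35.40921287220927
```

{"fn": "drive_tool", "kwargs": {"moves": [[[0,0,0],[0,0,-0.0013],-1],[[0,0,0],[0,0,-0.0013],-1],[[0,0,0],[0,0,-0.0013],-1]]}}

```text
time_s: 17.18
tool_pos: [0.5067, 0.0432, 0.0969]
orientation: [-0.481, 0.518, 0.482, 0.518]
contact_force: [0.6, 1.4, -1.8]
width: 0.0177
```

```bash
python3 st.py
```

```text
t 17.1833 tcp mm [506.71  43.17  96.94] F world [ 0.55  1.43 -1.81] F tool [ 1.81 -0.45  1.46] M [ 0.456 -0.065 -0.001] w 0.0177
[[0.0001, -0.9974, 0.0725], [0.0005, 0.0725, 0.9974], [-1.0, -0.0, 0.0005]] zang 85.84052302807895
in block est 1.0732942486338337 75.13113136069305 tip z 35.43570437333892
```

{"fn": "drive_tool", "kwargs": {"moves": [[[0,0,0],[0,0,-0.0013],-1],[[0,0,0],[0,0,-0.0013],-1],[[0,0,0],[0,0,-0.0013],-1]]}}

```text
time_s: 17.43
tool_pos: [0.5067, 0.0429, 0.097]
orientation: [-0.481, 0.517, 0.482, 0.518]
contact_force: [1.3, 5.3, -0.0]
width: 0.0175
```

```bash
python3 st.py
```

```text
t 17.4333 tcp mm [506.75  42.88  97.01] F world [ 1.3   5.26 -0.03] F tool [ 0.03 -0.92  5.34] M [ 1.32  -0.031 -0.011] w 0.0175
[[0.0003, -0.9974, 0.0724], [0.001, 0.0724, 0.9974], [-1.0, -0.0002, 0.001]] zang 85.84686086319418
in block est 1.1246430134766694 74.83974746640034 tip z 35.5063966256654
```

{"fn": "drive_tool", "kwargs": {"moves": [[[0,0,0],[0,0,0],-1],[[0,0,0],[0,0,0],-1],[[0,0,0],[0,0,0],-1],[[0,0,0],[0,0,0],-1],[[0,0,0],[0,0,0],-1],[[0,0,0],[0,0,0],-1],[[0,0,0],[0,0,0],-1]]}}

```text
time_s: 18.02
tool_pos: [0.5067, 0.0429, 0.097]
orientation: [-0.481, 0.517, 0.482, 0.518]
contact_force: [-0.7, 5.5, -0.8]
width: 0.0171
```

```bash
python3 st.py
```

```text
t 18.0167 tcp mm [506.73  42.88  96.98] F world [-0.69  5.51 -0.77] F tool [0.78 1.09 5.45] M [ 1.39  -0.051 -0.04 ] w 0.0171
[[0.0002, -0.9974, 0.0723], [0.0009, 0.0723, 0.9974], [-1.0, -0.0001, 0.0009]] zang 85.85235897117886
in block est 1.1054548843740573 74.84176349073145 tip z 35.48079769864475
```

{"fn": "drive_tool", "kwargs": {"moves": [[[0,0,0],[0,0,0.025],-1],[[0,0,0],[-0.03,0,0.025],-1],[[0,0,0],[-0.08,0,0.025],-1],[[0,0,0],[-0.1,0,0.025],-1],[[0,0,0],[-0.1,0,0.025],-1],[[0,0,0],[-0.1,0,0.025],-1],[[0,0,0],[-0.1,0,0.025],-1]]}}

```text
time_s: 18.6
tool_pos: [0.5069, 0.0523, 0.1361]
orientation: [-0.481, 0.518, 0.482, 0.518]
contact_force: [-1.3, -0.4, -1.8]
width: 0.0171
```

```bash
python3 st.py
```

```text
t 18.6 tcp mm [506.93  52.35 136.12] F world [-1.26 -0.41 -1.8 ] F tool [ 1.8   1.22 -0.5 ] M [ 0.011  0.055 -0.005] w 0.0171
[[-0.0009, -0.9973, 0.0728], [-0.0003, 0.0728, 0.9973], [-1.0, 0.0009, -0.0004]] zang 85.82305195085465
in block est 0.6450506901382346 84.30249411875702 tip z 74.62300691428246
```

Touches 1 and 2 give a yaw of about -3.98°, against -4.0° by vision. In TCP terms the well lies at block-estimate (-0.2, 47.3) mm. I move above it.

{"fn": "drive_tool", "kwargs": {"moves": [[[0,0,0],[0,0.0018,-0.05],-1],[[0,0,0],[0,0.0018,-0.0925],-1],[[0,0,0],[0,0.0018,-0.0925],-1],[[0,0,0],[0,0.0018,-0.0925],-1],[[0,0,0],[0,0.0018,-0.0925],-1],[[0,0,0],[0,0.0018,-0.0925],-1],[[0,0,0],[0,0.0018,-0.0925],-1],[[0,0,0],[0,0.0018,-0.0925],-1]]}}

```text
time_s: 19.27
tool_pos: [0.5039, 0.016, 0.1368]
orientation: [-0.482, 0.518, 0.482, 0.518]
contact_force: [0.3, 0.5, -1.6]
width: 0.0171
```

```bash
python3 st.py; python3 - <<'E'
from h import *
p=eyes.capture('wrist'); save(p,'w7.png')
p=eyes.capture('scene'); 
cv2.imwrite('pics/s7.png',cv2.resize(p['image'][120:280,160:340][:,:,::-1],None,fx=4,fy=3.7,interpolation=cv2.INTER_CUBIC))
E
python3 st.py
```

```text
t 19.2667 tcp mm [503.93  16.02 136.8 ] F world [ 0.27  0.49 -1.57] F tool [ 1.57 -0.24  0.51] M [ 0.007 -0.031  0.021] w 0.0171
[[-0.0002, -0.9974, 0.072], [0.0001, 0.072, 0.9974], [-1.0, 0.0002, 0.0001]] zang 85.87010105086625
in block est 0.18612221293695552 47.84782952956959 tip z 75.30447504413203
t 19.3667 tcp mm [504.01  15.86 136.9 ] F world [ 0.71 -0.14 -1.57] F tool [ 1.57 -0.72 -0.09] M [ 0.013 -0.031 -0.028] w 0.0173
[[0.0001, -0.9974, 0.0722], [0.0, 0.0722, 0.9974], [-1.0, -0.0001, 0.0]] zang 85.86062164443136
in block est 0.2785321046936747 47.699934475091084 tip z 75.39596739385834
```

View pics/w7.png

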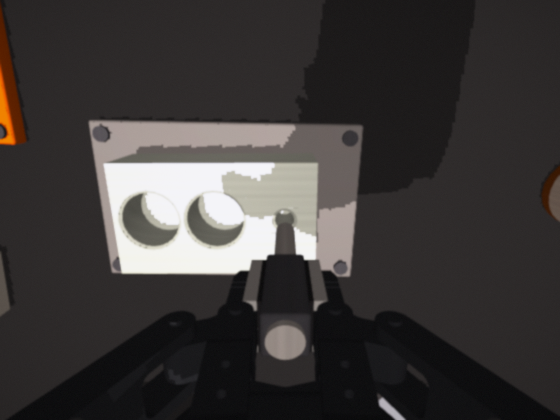

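View pics/s7.png

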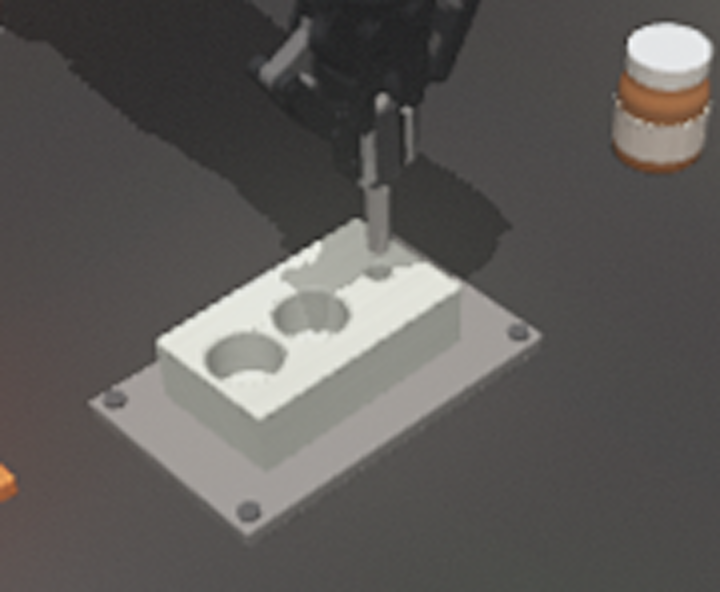

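The shank sits directly over the small well: (285,225) in the wrist view, (378,270) in the scene crop. I trim by 0.5 mm and descend to just above the mouth.

{"fn": "drive_tool", "kwargs": {"moves": [[[0,0,0],[0,0.0012,-0.001],-1],[[0,0,0],[0.02,0.0012,-0.001],-1],[[0,0,0],[0.03,0.0012,-0.001],-1],[[0,0,0],[0.03,0.0012,-0.001],-1],[[0,0,0],[0.03,0.0012,-0.001],-1],[[0,0,0],[0.03,0.0012,-0.001],-1],[[0,0,0],[0.03,0.0012,-0.001],-1]]}}

```text
time_s: 19.95
tool_pos: [0.5036, 0.0151, 0.125]
orientation: [-0.482, 0.518, 0.481, 0.518]
contact_force: [0.3, -0.4, -1.7]
width: 0.0172
```

```bash
python3 st.py
```

```text
t 19.95 tcp mm [503.61  15.14 125.02] F world [ 0.28 -0.41 -1.65] F tool [ 1.65 -0.31 -0.39] M [-0.076 -0.015  0.032] w 0.0172
[[0.0002, -0.9974, 0.0727], [-0.0001, 0.0727, 0.9974], [-1.0, -0.0002, -0.0]] zang 85.83160942578185
in block est -0.0681051697857226 46.951702094987645 tip z 63.52237580353149
```

{"fn": "drive_tool", "kwargs": {"moves": [[[0,0,0],[0.004,0.0003,0.0007],-1],[[0,0,0],[0.008,0.0003,0.0007],-1],[[0,0,0],[0.012,0.0003,0.0007],-1],[[0,0,0],[0.016,0.0003,0.0007],-1],[[0,0,0],[0.016,0.0003,0.0007],-1],[[0,0,0],[0.016,0.0003,0.0007],-1]]}}

```text
time_s: 20.45
tool_pos: [0.5033, 0.0155, 0.1184]
orientation: [-0.481, 0.518, 0.482, 0.518]
contact_force: [0.2, -0.6, -1.7]
width: 0.0172
```

```bash
python3 st.py
```

```text
t 20.45 tcp mm [503.26  15.5  118.38] F world [ 0.23 -0.6  -1.66] F tool [ 1.66 -0.28 -0.58] M [-0.013 -0.031 -0.035] w 0.0172
[[-0.0003, -0.9974, 0.0726], [0.0, 0.0726, 0.9974], [-1.0, 0.0003, 0.0]] zang 85.8339009296295
in block est -0.44179012244471005 47.28401170805279 tip z 56.875042825677156
```

{"fn": "drive_tool", "kwargs": {"moves": [[[0,0,0],[0.004,0,0],-1],[[0,0,0],[0.008,0,0],-1],[[0,0,0],[0.012,0,0],-1],[[0,0,0],[0.012,0,0],-1],[[0,0,0],[0.012,0,0],-1]]}}

```text
time_s: 20.87
tool_pos: [0.5032, 0.0155, 0.1136]
orientation: [-0.481, 0.518, 0.482, 0.518]
contact_force: [-0.0, -0.8, -1.8]
width: 0.0172
```

```bash
python3 st.py
```

```text
t 20.8667 tcp mm [503.24  15.49 113.58] F world [-0.05 -0.77 -1.78] F tool [ 1.78 -0.01 -0.77] M [ 0.011  0.028 -0.036] w 0.0172
[[-0.0003, -0.9974, 0.0727], [0.0, 0.0727, 0.9974], [-1.0, 0.0003, 0.0]] zang 85.8337188859162
in block est -0.4555400803805217 47.271003217089486 tip z 52.0771445366731
```

{"fn": "drive_tool", "kwargs": {"moves": [[[0,0,0],[0.01,-0.0006,0],-1],[[0,0,0],[0.02,-0.0006,0],-1],[[0,0,0],[0.03,-0.0006,0],-1],[[0,0,0],[0.03,-0.0006,0],-1],[[0,0,0],[0.03,-0.0006,0],-1]]}}

```text
time_s: 21.28
tool_pos: [0.5033, 0.0155, 0.1013]
orientation: [-0.481, 0.518, 0.482, 0.518]
contact_force: [0.7, -1.0, -1.2]
width: 0.0173
```

```bash
python3 st.py
```

```text
t 21.2833 tcp mm [503.26  15.52 101.29] F world [ 0.72 -0.95 -1.24] F tool [ 1.23 -0.79 -0.9 ] M [ 0.017 -0.014 -0.025] w 0.0173
[[-0.0009, -0.9974, 0.0726], [0.0001, 0.0726, 0.9974], [-1.0, 0.0009, 0.0]] zang 85.8349490751531
in block est -0.44671187470802354 47.30235240784183 tip z 39.79225873485548
```

{"fn": "drive_tool", "kwargs": {"moves": [[[0,0,0],[0.008,0,0],-1],[[0,0,0],[0.016,0,0],-1],[[0,0,0],[0.025,0,0],-1],[[0,0,0],[0.025,0,0],-1],[[0,0,0],[0.025,0,0],-1]]}}

```text
time_s: 21.7
tool_pos: [0.5034, 0.0155, 0.0915]
orientation: [-0.481, 0.518, 0.482, 0.518]
contact_force: [-0.2, -0.1, -2.2]
width: 0.0174
```

```bash
python3 st.py
```

```text
t 21.7 tcp mm [503.39  15.48  91.45] F world [-0.2  -0.06 -2.24] F tool [ 2.24  0.2  -0.07] M [ 0.038 -0.012 -0.053] w 0.0174
[[-0.0005, -0.9974, 0.0727], [0.0, 0.0727, 0.9974], [-1.0, 0.0005, -0.0]] zang 85.8330651695674
in block est -0.3114277370347988 47.27048405276895 tip z 29.95035976170955
```

Clean insertion, with the tip at about 30 mm. Down to near the floor at 24 mm.

{"fn": "drive_tool", "kwargs": {"moves": [[[0,0,0],[0.005,0,0],-1],[[0,0,0],[0.011,0,0],-1],[[0,0,0],[0.011,0,0],-1],[[0,0,0],[0.011,0,0],-1]]}}

```text
time_s: 22.03
tool_pos: [0.5035, 0.0155, 0.0872]
orientation: [-0.481, 0.518, 0.482, 0.518]
contact_force: [-0.5, -1.0, -2.2]
width: 0.0174
```

{"fn": "drive_tool", "kwargs": {"moves": [[[0,0,0],[0.002,0,0],-1],[[0,0,0],[0.002,0,0],-1],[[0,0,0],[0.002,0,0],-1]]}}

```text
time_s: 22.28
tool_pos: [0.5036, 0.0155, 0.0865]
orientation: [-0.482, 0.518, 0.481, 0.518]
contact_force: [-0.1, -0.2, -1.2]
width: 0.0173
```

```bash
python3 st.py
```

```text
t 22.2833 tcp mm [503.63  15.46  86.54] F world [-0.07 -0.21 -1.22] F tool [ 1.22  0.06 -0.21] M [0.005 0.023 0.059] w 0.0173
[[0.0001, -0.9974, 0.0726], [-0.0, 0.0726, 0.9974], [-1.0, -0.0001, -0.0]] zang 85.83536985627394
in block est -0.07276158587331401 47.27275713872129 tip z 25.03520518550789
```

{"fn": "drive_tool", "kwargs": {"moves": [[[0,0,0],[0.002,0,0],-1],[[0,0,0],[0.002,0,0],-1],[[0,0,0],[0.002,0,0],-1]]}}

```text
time_s: 22.53
tool_pos: [0.5036, 0.0155, 0.0857]
orientation: [-0.482, 0.518, 0.481, 0.518]
contact_force: [0.5, -0.6, -1.2]
width: 0.0174
```

{"fn": "drive_tool", "kwargs": {"moves": [[[0,0,0],[0.0015,0,0],-1],[[0,0,0],[0.0015,0,0],-1],[[0,0,0],[0.0015,0,0],-1]]}}

```text
time_s: 22.78
tool_pos: [0.5037, 0.0155, 0.0853]
orientation: [-0.482, 0.518, 0.481, 0.518]
contact_force: [0.2, 0.6, 1.7]
width: 0.017
```

```bash
python3 st.py
```

```text
t 22.7833 tcp mm [503.72  15.47  85.29] F world [0.24 0.64 1.73] F tool [-1.73 -0.19  0.66] M [ 0.072  0.105 -0.009] w 0.017
[[0.0003, -0.9974, 0.0727], [0.0, 0.0727, 0.9974], [-1.0, -0.0003, 0.0]] zang 85.8331972194678
in block est 0.019250093332410602 47.287777963251806 tip z 23.79268939988593
```

Floor reached: tip at 23.8 mm, force rising. I add a little and hold.

{"fn": "drive_tool", "kwargs": {"moves": [[[0,0,0],[0.0008,0,0],-1],[[0,0,0],[0.0008,0,0],-1],[[0,0,0],[0.0008,0,0],-1],[[0,0,0],[0.0008,0,0],-1],[[0,0,0],[0.0008,0,0],-1],[[0,0,0],[0.0008,0,0],-1],[[0,0,0],[0.0008,0,0],-1],[[0,0,0],[0.0008,0,0],-1]]}}

```text
time_s: 23.45
tool_pos: [0.5038, 0.0155, 0.0851]
orientation: [-0.482, 0.518, 0.481, 0.518]
contact_force: [-1.5, 0.2, 5.3]
width: 0.0173
```

```bash
python3 st.py
```

```text
t 23.45 tcp mm [503.82  15.51  85.11] F world [-1.47  0.16  5.3 ] F tool [-5.3   1.48  0.06] M [0.148 0.315 0.032] w 0.0173
[[0.0006, -0.9974, 0.0726], [0.0, 0.0726, 0.9974], [-1.0, -0.0005, 0.0001]] zang 85.8375460580519
in block est 0.11247352121648793 47.33650101963735 tip z 23.61037981717284
```

{"fn": "drive_tool", "kwargs": {"moves": [[[0,0,0],[0,0,0],-0.3],[[0,0,0],[0,0,0],-0.1],[[0,0,0],[0,0,0],0.2],[[0,0,0],[0,0,0],0.5],[[0,0,0],[0,0,0],0.5],[[0,0,0],[0,0,0],0.5],[[0,0,0],[0,0,0],0.5],[[0,0,0],[0,0,0],0.5]]}}

```text
time_s: 24.12
tool_pos: [0.5036, 0.0155, 0.0847]
orientation: [-0.481, 0.518, 0.482, 0.518]
contact_force: [0.8, 0.3, -0.3]
width: 0.0637
```

```bash
python3 st.py; python3 - <<'E'
from h import *
p=eyes.capture('wrist'); save(p,'w8.png')
E
```

```text
t 24.1167 tcp mm [503.61  15.47  84.74] F world [ 0.83  0.26 -0.35] F tool [ 0.35 -0.81  0.32] M [-0.017 -0.067 -0.023] w 0.0637
[[-0.0, -0.9974, 0.0726], [-0.0, 0.0726, 0.9974], [-1.0, 0.0, -0.0]] zang 85.83465988759366
in block est -0.09202013582077379 47.279056127549204 tip z 23.237691526054803
```

View pics/w8.png

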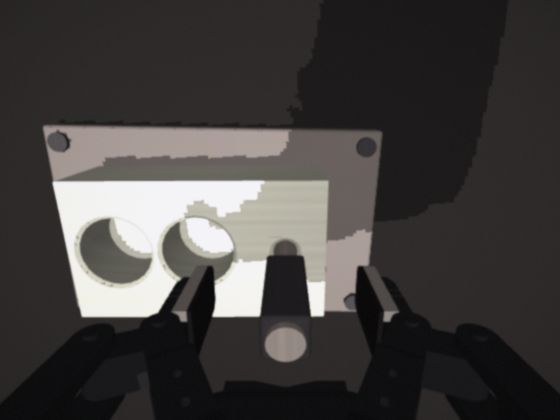

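The pads at (200,305) and (370,305) stand clear of the pin, whose top is at (286,343). It stands upright in the small well. I lift straight up.

{"fn": "drive_tool", "kwargs": {"moves": [[[0,0,0],[-0.03,0,0],0.5],[[0,0,0],[-0.09,0,0],0.5],[[0,0,0],[-0.18,0,0],0.5],[[0,0,0],[-0.28,0,0],0.5],[[0,0,0],[-0.33,0,0],0.5],[[0,0,0],[-0.35,0,0],0.5],[[0,0,0],[-0.35,0,0],0.5],[[0,0,0],[-0.35,0,0],0.5],[[0,0,0],[-0.35,0,0],0.5],[[0,0,0],[-0.35,0,0],0.5]]}}

```text
time_s: 25.0
tool_pos: [0.5026, 0.0156, 0.2232]
orientation: [-0.481, 0.519, 0.482, 0.517]
contact_force: [0.2, -0.5, 0.1]
width: 0.0638
```

```bash
python3 st.py; python3 - <<'E'
from h import *
p=eyes.capture('scene'); save(p,'s9.png')
P=np.array([world(p,c,r) for r in range(120,275) for c in range(160,310) if p['z_map'][r,c]>0])
Q=P[(np.hypot(P[:,0]-.5036,P[:,1]-.0155)<.03)&(P[:,2]>.075)&(P[:,2]<.15)]
print(len(Q),'pin top z',np.percentile(Q[:,2],[50,95,99]),Q.mean(0))
T=Q[Q[:,2]>.124]; print(T.mean(0), cv2.minAreaRect((T[:,:2]*1000).astype(np.float32)))
B=P[(P[:,2]>.053)&(P[:,2]<.065)&(abs(P[:,0]-.5)<.08)&(abs(P[:,1]+.03)<.1)]
print(cv2.minAreaRect((B[:,:2]*1000).astype(np.float32)))
p=eyes.capture('wrist'); save(p,'w9.png')
E
```

```text
t 25.0 tcp mm [502.63  15.55 223.16] F world [ 0.15 -0.52  0.12] F tool [-0.12 -0.19 -0.51] M [-0.031 -0.029  0.034] w 0.0638
[[-0.0029, -0.9973, 0.0727], [0.0003, 0.0727, 0.9974], [-1.0, 0.0029, 0.0001]] zang 85.83060683861329
in block est -1.068502103306465 47.29361701715994 tip z 161.65681111335877
263 pin top z [0.11028756 0.1320828  0.13329286] [0.50759308 0.01281719 0.10982307]
[0.50620394 0.01416965 0.12964088] ((504.55584716796875, 15.879700660705566), (18.634063720703125, 17.839298248291016), 2.626939296722412)
((500.47259521484375, -31.191162109375), (141.9666290283203, 82.36869049072266), 86.43595886230469)
```

View pics/s9.png

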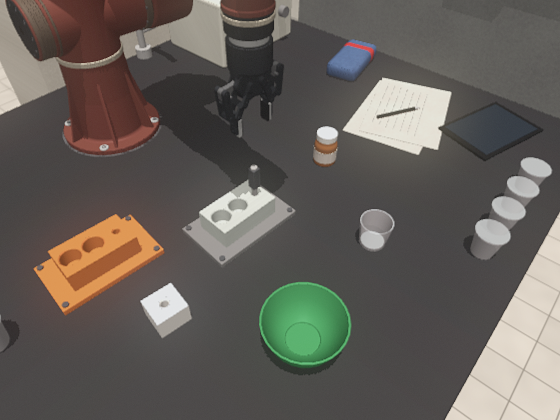

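The scene view shows the pin upright in the small well at (254,180). Its top is at about 130 mm, where 129 mm is expected when it is fully home. Block, jar, bowl and cup are where they were, and the gripper is clear. I hand the job in.

```bash
python3 -c "
from workcell import robot
print(robot.finish_job())"
```

```text
the job is handed in; nothing more can be done
None
```

The pin is standing fully home in the small well of the grey plate's block, and the job is handed in at about 25 s of the 67 s allowed.

- **Touches:** I took the pin from its stand and touched the front face near the small-well end, then near the other end, then the short end beside the well. Each touch was held for about 0.6 s at 5–6 N.
- **Where the well is:** The touches gave a block turn of -3.98°, and the cameras gave -4.0°. The cameras agreed with the touched position of the block to within about 1 mm.
- **Seating the pin:** The pin slid into the well with no noticeable side force. I pressed it on the floor at about 7 N for over half a second, let go and lifted clear.
- **Last checks:** The pin is upright with its top at about 130 mm; 129 mm is expected when it is fully home. The block outline measured within about 0.1 mm in position and 0.4° in turn of where it was, which is inside camera noise. The gripper was clear, and the jar, bowl and cup were where they started. No check failed.
- **Small offset:** The tool read about 1 mm to one side of the middle at the end-face touch. This does not affect the result.

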